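# Close the dark box and hold a lens barrel in a sprung V-block

### The arm

A 6-joint arm with a two-finger parallel gripper is mounted at the origin on the work surface. World frame = base frame: x ahead of the robot, y to its left, z up, the work surface at z = 0. Lengths are in m, angles in rad, forces in N, time in s.
With the tool pointing down it reaches from about 0.4 to 0.825 m from the base axis. Payload 7 kg.
Tool frame: the origin (TCP) lies on the centre line of the jaws, within the pads' length; the fingertips stand 22 mm ahead of it and the grasp point (between the pads) lies 3 mm ahead of it; z points along the fingers, y is the direction in which the jaws open and shut (so a half turn about z gives the same grasp; the last joint's range is limited). The gripper opens to 88 mm and grips with 3 to 60 N. Pads are 19 mm wide; open, the fingers measure 130 mm over their backs; the gripper's body (78 mm by 193 mm) begins 47 mm behind the grasp point.
Start: joints at [0.288, 0.359, 0.012, 0, -1.224, -0.288], TCP at [0.675, -0, 0.249] pointing down, gripper open.
Joint ranges: [-3.07, 3.07], [-1.43, 2.12], [-1.02, 1.25], [-3.03, 1.67], [-3.05, -0], [-3.03, 3.03]. Speed limits (rad/s): [2.39, 2.39, 3.01, 3.14, 3.14, 3.14].

### API

Orientations are given as [roll, pitch, yaw] about the fixed x, y, z axes, in that order (R = Rz(yaw) Ry(pitch) Rx(roll)).
In Python, from station import arm gives the robot as it stands. The module is installed in compiled form; this text tells all that it offers.
- The arm moves only by the tool arm_command, never from a script. Its argument "motion" is a list of rows, each a list of 3 entries, a list of its own where there are three numbers: the shift along the tool's x, y, z in mm, then the turn, a rotation vector about the tool's x, y, z in degrees, then the opening, from 0 (shut) to 1 (fully open). In form: [[[tx, ty, tz], [wx, wy, wz], grip], ...]. A call has 1 to 20 rows; each row shifts and turns the commanded pose from where the row before left it, along the tool's axes as they then stand; what a row does not reach is not made up. A row lasts 1/12 s, in which the tool goes at most 41.7 mm and 7.16 degrees, less where a joint would pass 70% of its speed; a pose out of reach is approached as far as the arm can. A call is refused whole if a number of a shift passes 41.7 or a number of a turn 7.16, either way. A call with a gripper value outside its range is refused whole. The fingers move at their own pace and stop on an object; "newtons" is the grip in N (left out, the last holds). Time passes only in rows, so rows that do not move let the fingers close. It gives the time, the measured TCP pose, the force and the opening at its end, in the units of the state.
- arm.get_state(): the state, without advancing time (a new reading comes with each control period).
- arm.grab_frame(name): name is "scene" or "side" or "wrist"; returns the picture (384x512x3 uint8, red, green, blue); there is no depth.
- arm.camera_info(name): a dict with "fov_y" (degrees; the focal length in pixels is half the picture's height over the tangent of half this angle, whatever the lens; pixels are square), "cx", "cy" (the principal point, pixels), "k1" (the pictures are not rectified: a ray, as slopes to the right and down, at radius r is drawn at 1 + k1 r^2 times it, then the intrinsics apply), "view" (4x4, takes a point from world to camera coordinates); the wrist camera has in their place "tool_from_camera" (4x4, takes a point from camera to tool coordinates, whose origin is the TCP and whose axes are the flange's). Camera axes: x right, y down, z forward; pixel columns grow to the right and rows downward; lengths in m; the calibration is good to about 2 mm. A picture is of the moment at which its call begins: read the wrist's pose just before it. camera_info takes no time and is no camera call.
- arm.job_done(): hands the job in, once; it reports no verdict.
The state is a dict: "t": time; "q": joint angles; "qd": joint speeds; "joint_efforts": joint torques, N m; "eef_pos": TCP position; "ee_rot": TCP orientation; "force": force on the tool from outside, world axes, zero at the start; "moment": the same for the moment, N m; "width": finger opening in m.
Only numpy, scipy, OpenCV 4.12 (cv2) and the standard library are available. Lean on these libraries where they do the work, as an engineer would, in place of code of your own. Each camera call takes 0.05 s, during which the arm holds its last target. There are 200 camera calls.

### The job

Ready the analyser's optics for a reading: first swing the blue flap of the black detector box fully shut, so that its tab drops behind the front rim, then take the lens barrel from its orange cradle and lay it in the steel V-block, lying along the groove and centred lengthwise. Press it down onto both faces of the V until the sprung block has sunk about half of its 12 mm travel, and finish while still holding it pressed there: do not let go. Leave the other things on the bench where they are, and the flap shut.

Things in the scene. Friction and masses are not known exactly. Their poses are not given: they have to be found in the camera images.
- darkbox: black open-topped box, fixed to the bench, 110 mm (x) by 120 mm (y), walls 60 mm high and 5 mm thick; its front (-x) wall is 68 mm high, forming the rim. Origin at the centre of its underside, x from the rim towards the hinge, z up
- flap (a joint): opening angle of the box's blue flap in rad: 0 = shut (level, tab behind the rim, a hard stop), about 1.57 = upright, at most 1.9. A stiff hinge: the flap stays where it is left; about 1 to 2 N near its free edge moves it. The flap is 120 mm wide, 4 mm thick and reaches 103.5 mm from the hinge line; a 14 mm tab hangs at its free edge. It starts partly open (0.9 to 1.4)
- flap_hinge (a point): middle of the flap's hinge line, on the box's +x wall, 60 mm above the bench; axes as the box's. The hinge line runs along the box's y. From here the flap reaches towards (-cos q, 0, sin q) in the box's axes at joint value q
- flap_edge (a point): middle of the flap's free edge on its outer (upper when shut) face, 103.5 mm from the hinge line
- cradle: orange saddle with two faces sloping 30 degrees, on a grey 85 x 130 x 8 mm foot, fixed to the bench. Origin at the centre of its underside; the barrel lies in it along y, its axis 50 mm above the bench. The saddle is 34 mm long along y, so the barrel's ends stick out 13 mm on both sides
- lens: lens barrel: aluminium cylinder with black capped ends, 40 mm diameter, 60 mm long, 0.13 to 0.24 kg. Origin at its centre, y along its axis; either end may face either way. It may be gripped by its two capped flat ends. Held stiffly even half a millimetre off the groove's middle it bears on one face of the V only; let go for a moment, it settles onto both by itself and can then be taken again or pressed from above
- nest: V-block station fixed to the bench: dark foot plate 110 mm (x) x 120 mm (y) x 10 mm, and two aluminium guide cheeks 34 mm long along y at x = -42 and +42 mm, 48 mm high. Origin at the centre of its underside, y along the V groove
- carriage (a joint): how far the red sprung carriage with the V has been pressed down, in m: 0 = up (free), 0.012 = bottom stop. It stays at 0 under the barrel's weight alone; about 9 N more push sinks it 6 mm, 1.2 N per further mm
- v_seat (a point): point on the sprung carriage where the barrel's centre lies when seated; 62 mm above the bench with the carriage up, sinks with it. Axes as the nest's: y along the groove. The V's faces are 36 mm long along y, so the barrel's ends stick out 12 mm on both sides, with free room beyond them down to the 10 mm foot plate; the V's upper edges reach about 23 mm either side of the groove's middle and stay 5 mm or more below the barrel's axis
- flank_near (a point): middle of the barrel's contact line on the steel face of the V on the nest's -x side, which slopes 45 degrees
- flank_far (a point): the same on the V's +x face
- spare_mount: bystander: upright brass cylinder, 26 mm diameter, 30 mm high; origin at the centre of its underside
- jar: bystander: small jar, 30 mm diameter, 45 mm high; origin at the centre of its underside
- tip_box: bystander: yellow box 80 x 60 x 45 mm high; origin at the centre of its underside
- screwdriver: bystander: screwdriver lying on the bench, 140 mm long along its x; origin on its underside, within its length
- reagent: bystander: capped bottle, 52 mm diameter, 100 mm high; origin at the centre of its underside
- mouse: bystander: black computer mouse, 100 x 60 x 30 mm high; origin at the centre of its underside

How it is judged:
By the outcome, as a careful person would: the job done as asked, in the order asked, and still so for the second after the job is handed in, while the arm keeps its last pose, push and grip.
It also fails if it takes over 69 s, if anything falls off the work surface, if the arm or the gripper's body presses on something with over 40 N, if the wrist force passes 120 N, or if a joint passes its speed limit or range.

## Working session

There is one attempt and no reset: what is moved stays moved. The work goes in short steps, Python scripts to look and compute and a tool call to move; the robot and the scene stay as the last step left them, time stands still between calls to the robot, and variables do not carry over. Pictures are saved under pics/ and viewed, on a budget of 14 in all, crops included, one or two more only if the job needs it, and the job is handed in when it is done.

Besides the shell and the picture viewer there is one more tool, called by a JSON object that holds its "method" and its "body", one argument or row to a line. arm_command: Moves the arm, as the interface text tells. Its arguments: {"type":"object","properties":{"motion":{"type":"array","items":{"type":"array"}},"newtons":{"type":"number"}},"required":["motion"]}

```bash
mkdir -p pics; cat > h.py <<'E'
import numpy as np, cv2, json
from station import arm
from scipy.spatial.transform import Rotation as R
def K(i):
    f=192/np.tan(np.radians(i["fov_y"])/2); return f,i["cx"],i["cy"],i["k1"]
def cam(name):
    i=arm.camera_info(name)
    if name=="wrist":
        s=arm.get_state(); T=np.eye(4); T[:3,:3]=R.from_euler('xyz',s["ee_rot"]).as_matrix(); T[:3,3]=s["eef_pos"]
        return i,np.linalg.inv(T@np.array(i["tool_from_camera"]))
    return i,np.array(i["view"])
def proj(c,P):
    i,V=c; f,cx,cy,k=K(i); P=np.atleast_2d(P); p=P@V[:3,:3].T+V[:3,3]
    s=p[:,:2]/p[:,2:]; r2=(s**2).sum(1,keepdims=True); s=s*(1+k*r2); return s*f+[cx,cy]
def ray(c,uv):
    i,V=c; f,cx,cy,k=K(i); d=(np.array(uv,float)-[cx,cy])/f; s=d.copy()
    for _ in range(30): s=d/(1+k*(s**2).sum())
    w=V[:3,:3].T@np.array([s[0],s[1],1]); o=-V[:3,:3].T@V[:3,3]; return o,w/np.linalg.norm(w)
def atz(c,uv,z):
    o,w=ray(c,uv); return o+w*(z-o[2])/w[2]
E
python3 - <<'E'
from h import *
s=arm.get_state(); print({k:np.round(v,4).tolist() for k,v in s.items()})
for n in ["scene","side","wrist"]:
    im=arm.grab_frame(n); cv2.imwrite(f"pics/{n}0.png",im[:,:,::-1]); i,V=cam(n); print(n,{k:v for k,v in i.items() if k not in("view",)}); print(np.round(-V[:3,:3].T@V[:3,3],3),np.round(V[2,:3],2))
E
```

```text
{'t': 0.0, 'q': [0.2881, 0.3594, 0.0111, -0.0003, -1.2241, -0.2881], 'qd': [0.0037, 0.0017, 0.0007, -0.0003, 0.0005, 0.0013], 'joint_efforts': [-0.0008, -58.2727, 29.3058, 6.9975, 0.0069, -0.0002], 'eef_pos': [0.6745, -0.0, 0.2476], 'ee_rot': [3.1399, -0.0001, -1.5709], 'force': [-0.2827, -0.1845, 0.884], 'moment': [-0.0484, -0.0083, -0.0208], 'width': 0.0878}
scene {'fov_y': 48.20963592383152, 'cx': 254.75476511746515, 'cy': 192.74643427443053, 'k1': 0.02688236833800855}
[ 1.001 -0.75   0.978] [-0.36  0.6  -0.72]
side {'fov_y': 57.599518117691474, 'cx': 262.412604884119, 'cy': 191.44432683105455, 'k1': -0.07992323270163601}
[ 0.471 -0.64   0.623] [ 0.12  0.76 -0.64]
wrist {'fov_y': 66.14885030029727, 'cx': 252.14245998360732, 'cy': 187.95436338199403, 'k1': -0.003440637464594832, 'tool_from_camera': array([[-8.46075923e-04, -9.55822438e-01, -2.93943449e-01,
         7.91568113e-02],
       [ 9.99998770e-01, -4.20506157e-04, -1.51099017e-03,
         1.45506446e-03],
       [ 1.32063328e-03, -2.93944366e-01,  9.55821618e-01,
        -1.37011099e-01],
       [ 0.00000000e+00,  0.00000000e+00,  0.00000000e+00,
         1.00000000e+00]])}
[ 0.673 -0.079  0.385] [ 0.    0.29 -0.96]
```

View pics/scene0.png

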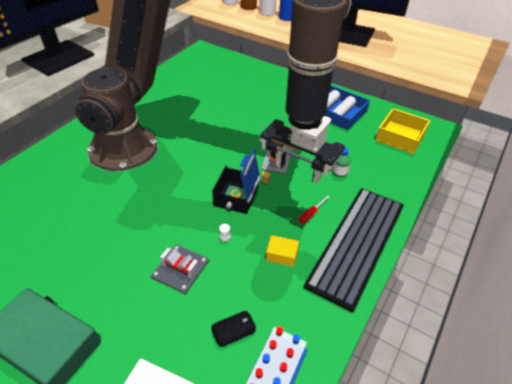

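View pics/side0.png

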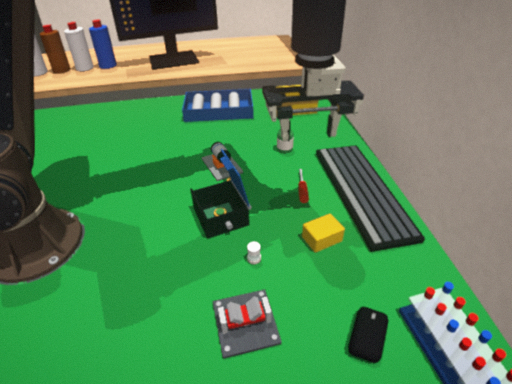

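The scene view shows the box near (237,188) with the flap up, the nest at (180,265), and the lens hidden behind the flap. The side view shows the box at (220,208), lens and cradle at about (218,155), nest at (247,320), jar at (254,252) and spare mount at (285,145).

```bash
python3 - <<'E'
from h import *
a=cv2.imread("pics/side0.png")[135:360,185:325]; b=cv2.imread("pics/scene0.png")[140:300,145:305]
a=cv2.resize(a,None,fx=2.6,fy=2.6,interpolation=cv2.INTER_CUBIC); b=cv2.resize(b,None,fx=2.6,fy=2.6,interpolation=cv2.INTER_CUBIC)
o=np.zeros((600,800,3),np.uint8); o[:a.shape[0],:a.shape[1]]=a; o[:b.shape[0],380:380+b.shape[1]]=b
cv2.imwrite("pics/c1.png",o)
for uv,z in [((247,320),.05),((220,208),.06),((218,155),.05),((254,262),0)]: print(uv,atz(cam("side"),uv,z).round(3))
for uv,z in [((180,262),.05),((225,238),0)]: print(uv,atz(cam("scene"),uv,z).round(3))
E
```

```text
(247, 320) [ 0.492 -0.311  0.05 ]
(220, 208) [ 0.467 -0.016  0.06 ]
(218, 155) [0.477 0.226 0.05 ]
(254, 262) [ 0.529 -0.143  0.   ]
(180, 262) [ 0.5   -0.295  0.05 ]
(225, 238) [ 0.529 -0.135  0.   ]
```

View pics/c1.png

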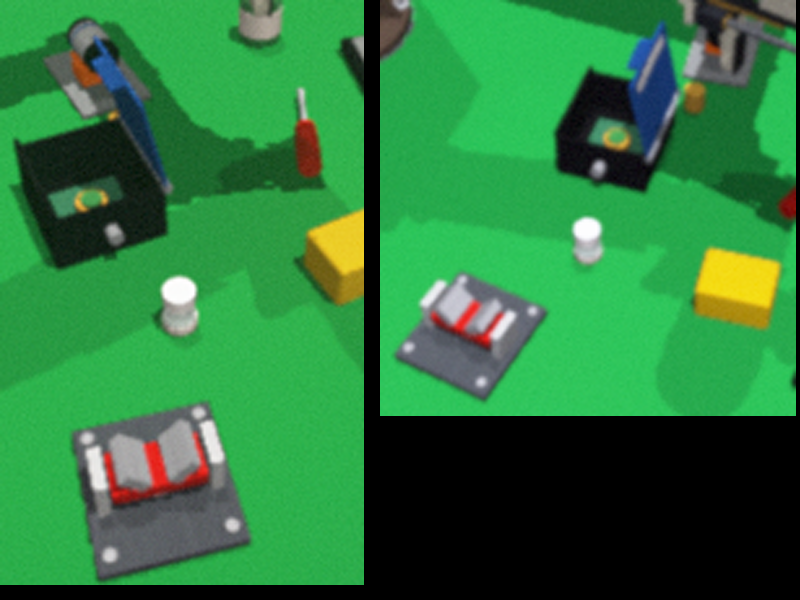

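View pics/wrist0.png

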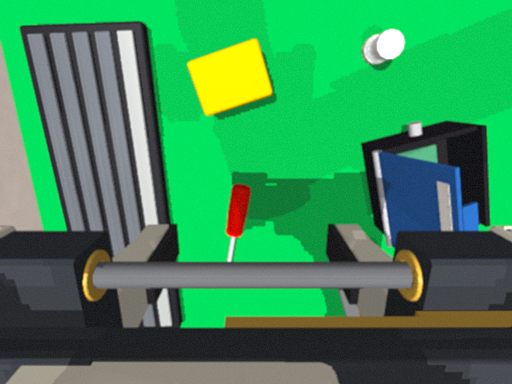

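The crops show the box almost axis-aligned with its hinge on the +x side. The lens sits beside the box's back, behind the flap, with the brass mount near it. The wrist view cuts the flap off at the right, so I'll move for closer views.

{"method": "arm_command", "body": {
  "motion": [
    [[-17,29,-5],[0,0,0],1],
    [[-17,29,-5],[0,0,0],1],
    [[-17,29,-5],[0,0,0],1],
    [[-17,29,-5],[0,0,0],1],
    [[-17,29,-5],[0,0,0],1],
    [[-17,29,-5],[0,0,0],1],
    [[0,0,0],[0,0,0],1],
    [[0,0,0],[0,0,0],1]
  ]
}}

```text
t: 0.82
eef_pos: [0.5, 0.1028, 0.2795]
ee_rot: [-3.14, 0.001, -1.568]
force: [0.1, 0.3, -1.0]
width: 0.0876
```

```bash
cat > snap.py <<'E'
from h import *; import sys,pickle
n,f=sys.argv[1:3]; c=cam(n); im=arm.grab_frame(n); cv2.imwrite(f"pics/{f}.png",im[:,:,::-1]); pickle.dump(c,open(f"pics/{f}.pkl","wb")); print(arm.get_state()["t"],np.round(arm.get_state()["eef_pos"],4))
E
python3 snap.py wrist w1
```

```text
0.8667 [0.5008 0.1024 0.2791]
```

{"method": "arm_command", "body": {
  "motion": [
    [[-37,3,5],[0,0,0],1],
    [[-37,3,5],[0,0,0],1],
    [[-37,3,5],[0,0,0],1],
    [[-37,3,5],[0,0,0],1],
    [[-37,3,5],[0,0,0],1],
    [[-37,3,5],[0,0,0],1],
    [[0,0,0],[0,0,0],1],
    [[0,0,0],[0,0,0],1]
  ]
}}

```text
t: 1.53
eef_pos: [0.4834, 0.3252, 0.2465]
ee_rot: [3.14, -0.003, -1.569]
force: [-0.2, -0.2, -0.2]
width: 0.0873
```

```bash
python3 snap.py wrist w2; python3 -c "
import cv2,numpy as np
a=cv2.imread('pics/w1.png')[:300,56:456];b=cv2.imread('pics/w2.png')[:300,56:456]
cv2.imwrite('pics/c2.png',np.vstack([cv2.resize(a,(800,600))[:0],np.hstack([a,b])]))"
```

```text
1.5833 [0.4834 0.324  0.2471]
```

View pics/c2.png

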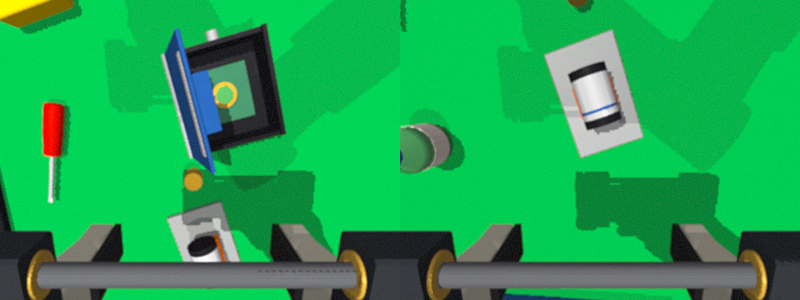

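Left pane (w1): the box rim's outer corners are at about (265,24) and (284,132), with the flap upright-ish along (170,50)–(210,170). Right pane (w2): the cradle foot's corners are (545,53), (613,30), (642,138) and (580,157), with the lens in the middle.

```bash
cat > m.py <<'E'
from h import *; import pickle
from scipy.optimize import least_squares
L=lambda f:pickle.load(open(f"pics/{f}.pkl","rb"))
def W(p,P): # pose x,y,yaw
    c,s=np.cos(p[2]),np.sin(p[2]); P=np.atleast_2d(P).astype(float); return np.c_[p[0]+c*P[:,0]-s*P[:,1],p[1]+s*P[:,0]+c*P[:,1],P[:,2]]
def fit(obs,p0):
    r=least_squares(lambda p:np.concatenate([(proj(c,W(p,P))-uv).ravel() for c,P,uv in obs]),p0); return r.x,r.fun.reshape(-1,2)
E
python3 - <<'E'
from m import *
w1,w2,sd,sc=L("w1"),L("w2"),cam("side"),cam("scene")
C=lambda a,b,z:np.array([[a,b,z]])
# cradle: image right=-x, up=-y
uv=[(201,53),(269,30),(298,138),(236,157)]; X=[(.0425,-.065),(-.0425,-.065),(-.0425,.065),(.0425,.065)]
p,r=fit([(w2,np.c_[X,[.008]*4],np.array(uv))],[.48,.22,0.2]); print("cradle",p.round(4),np.degrees(p[2]),r.round(1).tolist())
for v in [(238,72),(256,124)]: print("cap",atz(w2,v,.065).round(4))
f=lambda x,y:np.array([x/2.6+185,y/2.6+135])
b,r=fit([(w1,np.array([(-.055,-.06,.068),(-.055,.06,.068)]),np.array([(321,24),(340,132)])),(sd,np.array([(-.055,-.06,0),(.055,-.06,0),(-.055,.06,.068)]),np.array([f(58,267),f(165,232),f(17,140)]))],[.47,-.02,0.2]); print("box",b.round(4),np.degrees(b[2]),r.round(1).tolist())
n,r=fit([(sd,np.array([(-.055,.06,.01),(.055,.06,.01),(.055,-.06,.01),(-.055,-.06,.01)]),np.array([f(72,432),f(208,403),f(250,541),f(98,578)])),
 (sc,np.array([(-.055,.06,.01),(.055,.06,.01),(.055,-.06,.01),(-.055,-.06,.01)]),np.array([(380,0)]*4)*0+np.array([(x-380)/2.6+145,y/2.6+140] for x,y in [(462,272),(547,312),(486,399),(396,355)]) if 0 else np.array([[(x-380)/2.6+145,y/2.6+140] for x,y in [(462,272),(547,312),(486,399),(396,355)]]))],[.49,-.31,0.1]); print("nest",n.round(4),np.degrees(n[2]),r.round(1).tolist())
# flap overlay
im=cv2.imread("pics/w1.png"); im2=cv2.imread("pics/side0.png"); Z=4
A=cv2.resize(im[0:190,200:350],None,fx=3,fy=3,interpolation=cv2.INTER_CUBIC); B=cv2.resize(im2[135:240,185:265],None,fx=4,fy=4,interpolation=cv2.INTER_CUBIC)
for q,col in [(1.0,(0,0,255)),(1.2,(0,255,255)),(1.4,(255,255,255))]:
    P=[(.055-.1035*np.cos(q),y,.06+.1035*np.sin(q)) for y in(-.06,.06)]; P=W(b,[(.055,-.06,.06),P[0],P[1],(.055,.06,.06)])
    cv2.polylines(A,[((proj(w1,P)-[200,0])*3).astype(int)],True,col,1); cv2.polylines(B,[((proj(sd,P)-[185,135])*4).astype(int)],True,col,1)
o=np.zeros((570,780,3),np.uint8); o[:A.shape[0],:450]=A; o[:420,455:455+320]=B; cv2.imwrite("pics/c3.png",o)
E
```

```text
cradle [0.4829 0.2454 0.3037] 17.39845895939378 [[-0.8, 0.3], [0.9, -0.8], [0.8, 0.1], [-0.9, 0.8]]
cap [0.4964 0.2211 0.065 ]
cap [0.478  0.2726 0.065 ]
box [0.4653 0.0204 0.2597] 14.880070890018265 [[-0.4, -1.5], [-0.0, 1.6], [-0.2, 0.2], [0.7, 0.2], [-1.6, -1.3]]
nest [ 0.4912 -0.2896  0.0853] 4.885959137062009 [[-0.1, -0.5], [0.6, -0.9], [1.1, -0.3], [-0.1, 0.1], [-0.6, -0.3], [0.3, -0.6], [-1.0, 0.2], [-1.4, 0.0]]
```

View pics/c3.png

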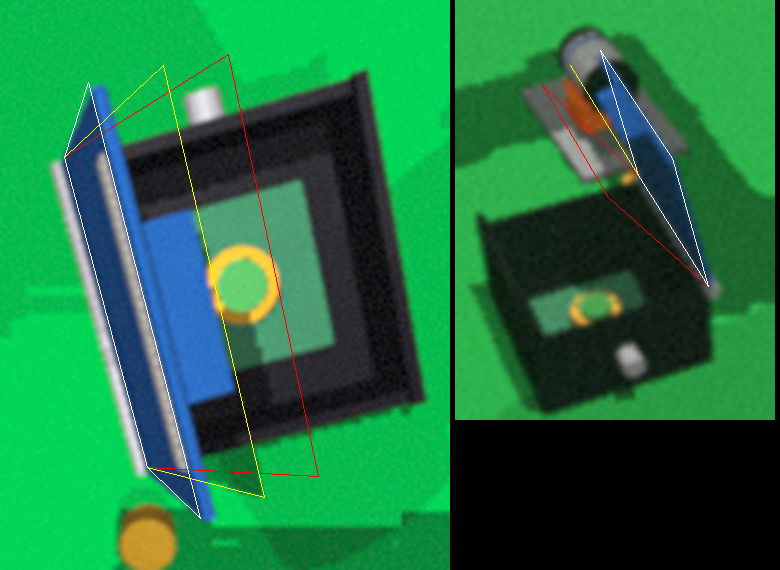

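Overlay: the flap matches q ≈ 1.36 in both views, box at (0.465, 0.020) with yaw 14.9°. The brass mount stands just outside the flap's +y end. I'll move above the outer side of the flap, shut the jaws and turn square to it.

{"method": "arm_command", "body": {
  "motion": [
    [[34.8,-9.8,0],[0,0,0],0],
    [[34.8,-9.8,0],[0,0,0],0],
    [[34.8,-9.8,0],[0,0,0],0],
    [[34.8,-9.8,0],[0,0,0],0],
    [[34.8,-9.8,0],[0,0,0],0],
    [[34.8,-9.8,0],[0,0,0],0],
    [[34.8,-9.8,0],[0,0,0],0],
    [[34.8,-9.8,0],[0,0,0],0],
    [[0,0,0],[0,0,6.8],0],
    [[0,0,0],[0,0,6.8],0],
    [[0,0,0],[0,0,6.8],0],
    [[0,0,0],[0,0,6.8],0],
    [[0,0,0],[0,0,6.8],0],
    [[0,0,0],[0,0,6.8],0],
    [[0,0,0],[0,0,6.8],0],
    [[0,0,0],[0,0,6.8],0],
    [[0,0,0],[0,0,6.8],0],
    [[0,0,0],[0,0,6.8],0],
    [[0,0,0],[0,0,6.8],0]
  ]
}}

```text
t: 3.17
eef_pos: [0.5613, 0.0438, 0.2487]
ee_rot: [-3.142, 0.0, -2.884]
force: [0.2, -0.2, 0.1]
width: 0.0004
```

```bash
python3 - <<'E'
from m import *
b=np.array([.4653,.0204,.2597]); s=arm.get_state(); p=np.array(s["eef_pos"]); c,n=np.cos(b[2]),np.sin(b[2]); d=p[:2]-b[:2]
cur=np.array([c*d[0]+n*d[1],-n*d[0]+c*d[1],p[2]]); print("box frame tcp",cur.round(4),np.round(s["ee_rot"],4),np.round(s["q"],2))
for q in [1.5,1.36,1.2,1.05,.9,.75,.6,.45,.3,.2,.1,0,-.04]:
    r,t=.088,.002; k=np.array([.055-r*np.cos(q)+t*np.sin(q),.06+r*np.sin(q)+t*np.cos(q)])
    T=np.array([k[0]+.0095,0,k[1]+.022]); print(q,T.round(4),((T-cur)*[-1e3,1e3,-1e3]).round(1)); cur=T
E
```

```text
box frame tcp [ 0.0988 -0.0021  0.2487] [-3.1415e+00  1.0000e-04 -2.8844e+00] [ 0.43  0.18 -0.24  0.   -1.16 -1.74]
1.5 [0.0603 0.     0.1699] [38.6  2.1 78.8]
1.36 [0.048  0.     0.1685] [12.2  0.   1.5]
1.2 [0.0345 0.     0.1647] [13.6  0.   3.7]
1.05 [0.0224 0.     0.1593] [12.   0.   5.4]
0.9 [0.0114 0.     0.1522] [11.1  0.   7.2]
0.75 [0.0015 0.     0.1434] [9.9 0.  8.7]
0.6 [-0.007   0.      0.1333] [ 8.5  0.  10.1]
0.45 [-0.0139  0.      0.1221] [ 6.9  0.  11.3]
0.3 [-0.019   0.      0.1099] [ 5.1  0.  12.2]
0.2 [-0.0213  0.      0.1014] [2.4 0.  8.5]
0.1 [-0.0229  0.      0.0928] [1.5 0.  8.7]
0 [-0.0235  0.      0.084 ] [0.6 0.  8.8]
-0.04 [-0.0235  0.      0.0805] [0.  0.  3.5]
```

{"method": "arm_command", "body": {
  "motion": [
    [[0,2,26],[0,0,0],0],
    [[0,0,26],[0,0,0],0],
    [[0,0,27],[0,0,0],0],
    [[19,0,0],[0,0,0],0],
    [[20,0,0],[0,0,0],0],
    [[12,0,1.5],[0,0,0],0],
    [[14,0,4],[0,0,0],0],
    [[12,0,5],[0,0,0],0],
    [[11,0,7],[0,0,0],0],
    [[10,0,9],[0,0,0],0],
    [[8.5,0,10],[0,0,0],0],
    [[7,0,11],[0,0,0],0],
    [[5,0,12],[0,0,0],0],
    [[2.5,0,8.5],[0,0,0],0],
    [[1.5,0,8.5],[0,0,0],0],
    [[0.5,0,4],[0,0,0],0],
    [[0,0,0],[0,0,0],0]
  ]
}}

```text
t: 4.58
eef_pos: [0.4418, 0.0147, 0.0883]
ee_rot: [-3.141, -0.002, -2.877]
force: [0.3, -0.1, 0.6]
width: 0.0002
```

{"method": "arm_command", "body": {
  "motion": [
    [[0,0,2],[0,0,0],0],
    [[0,0,1],[0,0,0],0],
    [[0,0,1],[0,0,0],0],
    [[0,0,0],[0,0,0],0]
  ]
}}

```text
t: 4.92
eef_pos: [0.4426, 0.0153, 0.086]
ee_rot: [-3.141, 0.001, -2.876]
force: [-3.3, -1.3, 11.3]
width: 0.0003
```

```bash
python3 snap.py side s1; python3 - <<'E'
from m import *
im=cv2.imread("pics/s1.png"); cv2.imwrite("pics/c4.png",cv2.resize(im[100:250,150:300],None,fx=3,fy=3)); s=arm.get_state(); print(np.round(s["force"],2))
E
```

```text
4.9667 [0.4426 0.0153 0.086 ]
[-3.19 -0.38 11.85]
```

View pics/c4.png

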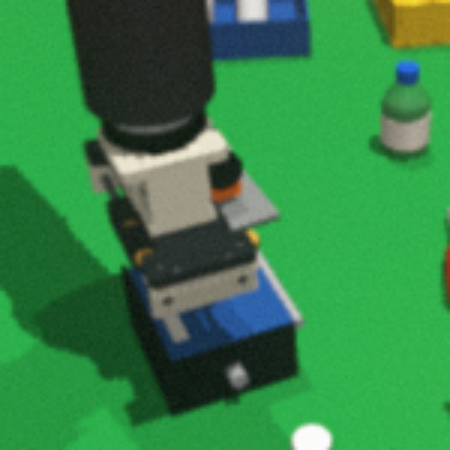

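The flap looks level in the box, with the tip at z = 0.064 and 12 N of resistance, which fits the hard stop. I'll press slightly more to confirm, then lift and head towards the lens.

{"method": "arm_command", "body": {
  "motion": [
    [[0,0,1.5],[0,0,0],0],
    [[0,0,0],[0,0,0],0]
  ]
}}

```text
t: 5.13
eef_pos: [0.4427, 0.0153, 0.0856]
ee_rot: [-3.141, 0.001, -2.875]
force: [-9.7, -0.1, 27.9]
width: 0.0005
```

{"method": "arm_command", "body": {
  "motion": [
    [[0,0,-30],[0,0,0],0],
    [[0,0,-40],[0,0,0],1],
    [[0,0,-40],[0,0,0],1],
    [[0,0,-40],[0,0,0],1],
    [[0,28,0],[0,0,0],1],
    [[0,28,0],[0,0,0],1],
    [[0,28,0],[0,0,0],1],
    [[0,28,0],[0,0,0],1],
    [[0,28,0],[0,0,0],1],
    [[0,28,0],[0,0,0],1],
    [[0,28,0],[0,0,0],1],
    [[0,28,0],[0,0,0],1],
    [[0,0,0],[0,0,2.5],1],
    [[0,0,0],[0,0,0],1],
    [[0,0,0],[0,0,0],1]
  ]
}}

```text
t: 6.38
eef_pos: [0.3832, 0.2316, 0.2336]
ee_rot: [3.142, -0.0, -2.918]
force: [0.3, 0.1, -0.8]
width: 0.0855
```

```bash
python3 snap.py wrist w3;python3 snap.py side s2; python3 -c "
import cv2,numpy as np
a=cv2.imread('pics/w3.png')[:384,56:456];b=cv2.resize(cv2.imread('pics/s2.png')[110:250,170:300],None,fx=2.7,fy=2.7)
o=np.zeros((384,800,3),np.uint8);o[:,:400]=a;o[:b.shape[0],400:400+b.shape[1]]=b[:384];cv2.imwrite('pics/c5.png',o)"; python3 -c "
from h import *;print(np.round(arm.get_state()['ee_rot'],4))"
```

```text
6.4333 [0.3834 0.2312 0.2336]
6.4833 [0.3835 0.231  0.2336]
[ 3.1415  0.     -2.9193]
```

View pics/c5.png

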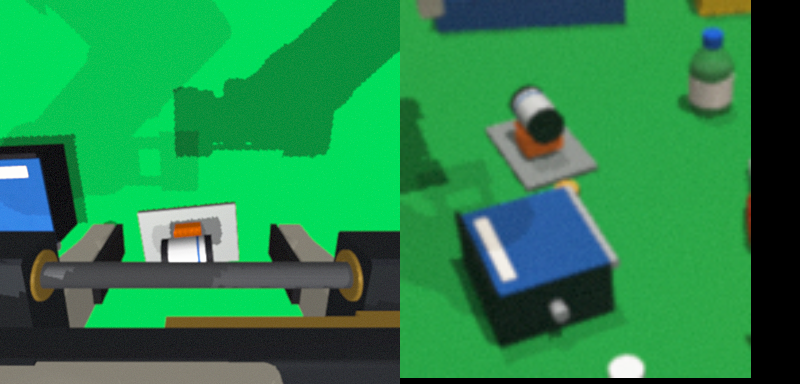

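The flap is shut: flush, with the tab behind the rim. In the wrist view the foot's near corners are at (138,212) and (235,203) in the crop, with the lens partly behind the gripper bar. I'll combine w2 and w3.

```bash
python3 - <<'E'
from m import *
w1,w2,w3=L("w1"),L("w2"),L("w3")
uv=[(201,53),(269,30),(298,138),(236,157)]; X=[(.0425,-.065),(-.0425,-.065),(-.0425,.065),(.0425,.065)]
o2=(w2,np.c_[X,[.008]*4],np.array(uv)); o3=(w3,np.array([(-.0425,-.065,.008),(-.0425,.065,.008)]),np.array([(194,212),(291,203)]))
for obs in ([o2],[o3],[o2,o3]):
    p,r=fit(obs,[.48,.24,.3]); print(p.round(4),np.degrees(p[2]).round(2),r.round(1).tolist())
print("mount",atz(w1,(249,180),.03).round(4))
# lens in w2: non-green, non-foot: segment dark caps
im=cv2.imread("pics/w2.png"); g=im.max(2)
m=((g<70)).astype(np.uint8); m[:50]=0;m[140:]=0;m[:,:215]=0;m[:,285:]=0
n,l,st,ce=cv2.connectedComponentsWithStats(m)
for k in range(1,n):
    if st[k,4]>15: print(st[k],ce[k].round(1))
s=arm.get_state(); t=np.array([p[0],p[1],0]); 
d=p[:2]-np.array(s["eef_pos"])[:2]; a=s["ee_rot"][2]; tx=np.array([np.cos(a),np.sin(a)]); ty=np.array([np.sin(a),-np.cos(a)])
print("tool shift",d@tx*1e3,d@ty*1e3)
dd=atz(w1,(249,180),.03)[:2]-p[:2]; print("mount in cradle", np.cos(p[2])*dd[0]+np.sin(p[2])*dd[1],-np.sin(p[2])*dd[0]+np.cos(p[2])*dd[1])
# predicted lens outline overlay on w2
Z=6;A=cv2.resize(im[10:180,180:310],None,fx=4,fy=4,interpolation=cv2.INTER_CUBIC); 
th=np.linspace(0,2*np.pi,40)
for yy in(-.03,.03):
    P=W(p,np.c_[.02*np.cos(th),0*th+yy,.05+.02*np.sin(th)]); cv2.polylines(A,[((proj(w2,P)-[180,10])*4+2).astype(int)],True,(0,0,255),1)
P=W(p,np.c_[X,[.008]*4]);cv2.polylines(A,[((proj(w2,P)-[180,10])*4+2).astype(int)],True,(255,0,0),1)
cv2.imwrite("pics/c6.png",A[:600])
E
```

```text
[0.4829 0.2454 0.3037] 17.4 [[-0.8, 0.3], [0.9, -0.8], [0.8, 0.1], [-0.9, 0.8]]
[0.4828 0.2459 0.3222] 18.46 [[-0.7, 0.1], [0.6, -0.0]]
[0.4829 0.2454 0.3076] 17.62 [[-1.0, 0.5], [0.6, -1.0], [0.9, -0.2], [-0.7, 0.8], [-0.7, -0.6], [0.8, 0.6]]
mount [0.5038 0.1315 0.03  ]
[225  62  37  20 282] [242.7  70.6]
[242 111  35  18 253] [259.8 120.6]
tool shift -100.16334620207041 -7.861314921688315
mount in cradle -0.014558144025719737 -0.11482020069345841
```

View pics/c6.png

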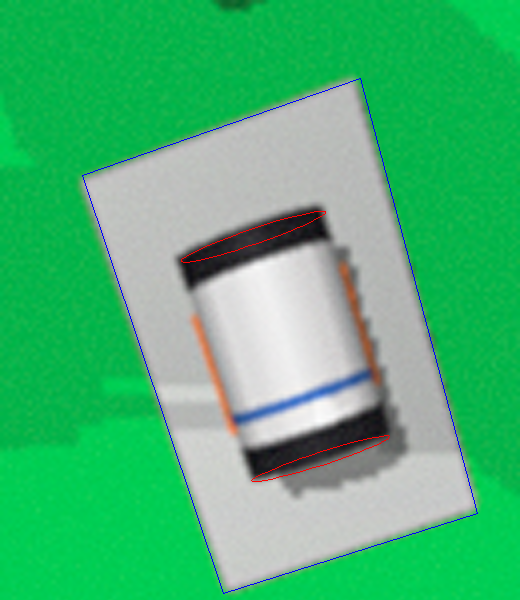

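The predicted outline matches the lens to about 1 px. I'll align, descend with jaws open and grip.

{"method": "arm_command", "body": {
  "motion": [
    [[0,0,0],[0,0,-4.9],1],
    [[-25,-4.1,0],[0,0,0],1],
    [[-25,-4.1,0],[0,0,0],1],
    [[-25,-4.1,0],[0,0,0],1],
    [[-24,-4.1,0],[0,0,0],1],
    [[0,0,30],[0,0,0],1],
    [[0,0,30],[0,0,0],1],
    [[0,0,30],[0,0,0],1],
    [[0,0,20],[0,0,0],1],
    [[0,0,0],[0,0,0],1],
    [[0,0,0],[0,0,0],1]
  ]
}}

```text
t: 7.4
eef_pos: [0.4828, 0.2446, 0.1232]
ee_rot: [-3.14, -0.002, -2.835]
force: [0.2, 0.9, 1.5]
width: 0.0875
```

{"method": "arm_command", "body": {
  "motion": [
    [[0,1,20],[0,0,0],1],
    [[0,0,20],[0,0,0],1],
    [[0,0,20],[0,0,0],1],
    [[0,0,10],[0,0,0],1],
    [[0,0,0],[0,0,0],1],
    [[0,0,0],[0,0,0],0.75],
    [[0,0,0],[0,0,0],0.7],
    [[0,0,0],[0,0,0],0.65],
    [[0,0,0],[0,0,0],0.5],
    [[0,0,0],[0,0,0],0.3],
    [[0,0,0],[0,0,0],0.3]
  ],
  "newtons": 30
}}

```text
t: 8.32
eef_pos: [0.4828, 0.2468, 0.0544]
ee_rot: [3.141, 0.001, -2.834]
force: [-1.2, -1.8, 7.2]
width: 0.0597
```

{"method": "arm_command", "body": {
  "motion": [
    [[0,0,-10],[0,0,0],0.3],
    [[0,0,-25],[0,0,0],0.3],
    [[0,0,-30],[0,0,0],0.3],
    [[0,0,-35],[0,0,0],0.3],
    [[0,0,-35],[0,0,0],0.3],
    [[0,0,-30],[0,0,0],0.3],
    [[0,0,0],[0,0,0],0.3],
    [[0,0,0],[0,0,0],0.3]
  ],
  "newtons": 40
}}

```text
t: 8.98
eef_pos: [0.4828, 0.2473, 0.2209]
ee_rot: [3.139, 0.004, -2.834]
force: [0.7, 0.7, -3.7]
width: 0.0597
```

{"method": "arm_command", "body": {
  "motion": [
    [[0,0,0],[0,0,6.35],0.3],
    [[0,0,0],[0,0,6.35],0.3],
    [[-0.8,-25,0],[0,0,0],0.3],
    [[-0.8,-34,0],[0,0,0],0.3],
    [[-0.8,-34,0],[0,0,0],0.3],
    [[-0.8,-34,0],[0,0,0],0.3],
    [[-0.8,-34,0],[0,0,0],0.3],
    [[-0.8,-34,0],[0,0,0],0.3],
    [[-0.8,-34,0],[0,0,0],0.3],
    [[-0.8,-34,0],[0,0,0],0.3],
    [[-0.8,-34,0],[0,0,0],0.3],
    [[-0.8,-34,0],[0,0,0],0.3],
    [[-0.8,-34,0],[0,0,0],0.3],
    [[-0.8,-34,0],[0,0,0],0.3],
    [[-0.8,-34,0],[0,0,0],0.3],
    [[-0.8,-34,0],[0,0,0],0.3],
    [[-0.8,-34,0],[0,0,0],0.3],
    [[-0.8,-34,0],[0,0,0],0.3],
    [[0,0,0],[0,0,0],0.3],
    [[0,0,0],[0,0,0],0.3]
  ]
}}

```text
t: 10.65
eef_pos: [0.5396, -0.2866, 0.2161]
ee_rot: [3.14, -0.004, -3.06]
force: [-0.3, -0.3, -2.3]
width: 0.0595
```

```bash
python3 snap.py wrist w4; python3 -c "
from h import *;s=arm.get_state();print(np.round(s['ee_rot'],4),s['force'],s['width'])
im=cv2.imread('pics/w4.png');cv2.imwrite('pics/c7.png',cv2.resize(im[0:330,90:430],None,fx=1.8,fy=1.8,interpolation=cv2.INTER_CUBIC))"
```

```text
10.7 [ 0.5397 -0.2856  0.2165]
[ 3.14   -0.0033 -3.0582] [ 0.43168248  0.12026244 -2.07706327] 0.05994970951356586
```

View pics/c7.png

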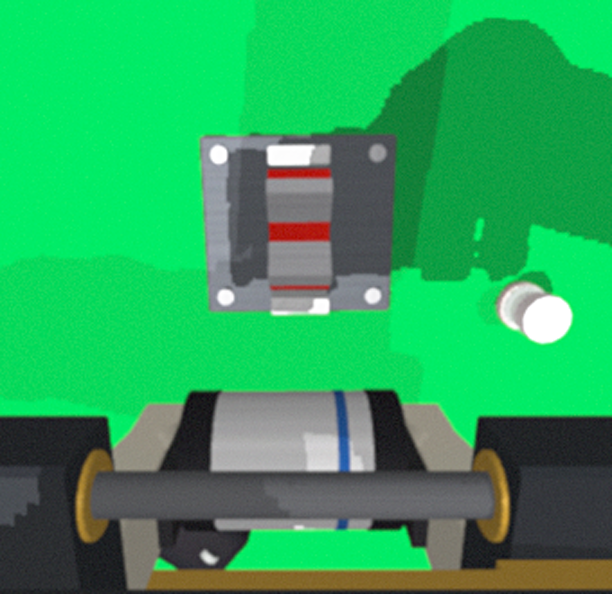

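The nest foot's corners in the crop are (202,137), (396,135), (389,311) and (210,313), and the lens is held level.

```bash
cat > n.py <<'E'
from m import *
w4=L("w4"); sd,sc=cam("side"),cam("scene")
f=lambda x,y:np.array([x/1.8+90-.2,y/1.8-.2]); g=lambda x,y:np.array([x/2.6+185,y/2.6+135]); h=lambda x,y:np.array([(x-380)/2.6+145,y/2.6+140])
C=np.array([(-.055,-.06,.01),(-.055,.06,.01),(.055,.06,.01),(.055,-.06,.01)])
o4=(w4,C,np.array([f(202,137),f(396,135),f(389,311),f(210,313)]))
os=(sd,C[[0,1,2,3]],np.array([g(98,578),g(72,432),g(208,403),g(250,541)]))
oc=(sc,C,np.array([h(396,355),h(462,272),h(547,312),h(486,399)]))
for o in ([o4],[os],[oc],[o4,os,oc]):
    p,r=fit(o,[.49,-.29,.08]); print(p.round(4),np.degrees(p[2]).round(2),r.round(1).tolist())
p,_=fit([o4],[.49,-.29,.08])
im=cv2.imread("pics/w4.png"); A=cv2.resize(im[60:190,190:320],None,fx=4.5,fy=4.5,interpolation=cv2.INTER_CUBIC)
dr=lambda P,c:cv2.polylines(A,[((proj(w4,W(p,P))-[190,60]+.5)*4.5).astype(int)],True,c,1)
dr(C,(255,0,0))
for x in(-.023,.023,0): dr([(x,-.018,.055 if x else .034),(x,.018,.055 if x else .034)],(0,255,255))
for x in(-.042,.042): dr([(x,-.017,.048),(x,.017,.048)],(0,0,255))
cv2.imwrite("pics/c8.png",A)
E
python3 n.py
```

```text
[ 0.4899 -0.2852  0.0899] 5.15 [[-1.2, -0.0], [1.0, 0.1], [0.4, 0.2], [-0.2, -0.0]]
[ 0.4904 -0.2902  0.0838] 4.8 [[-0.6, 0.5], [-0.4, -0.3], [0.3, -0.6], [0.7, 0.1]]
[ 0.493  -0.289   0.0888] 5.09 [[-0.7, 0.3], [-0.0, -0.2], [0.9, -0.6], [-0.2, 0.3]]
[ 0.4902 -0.2866  0.0883] 5.06 [[-2.4, 0.1], [-0.2, 0.4], [-0.9, 0.5], [-1.4, 0.1], [-0.7, -1.4], [-0.7, -1.7], [-0.2, -2.1], [0.3, -1.9], [-0.9, -0.9], [-0.2, -1.2], [0.6, -1.6], [-0.4, -0.9]]
```

View pics/c8.png

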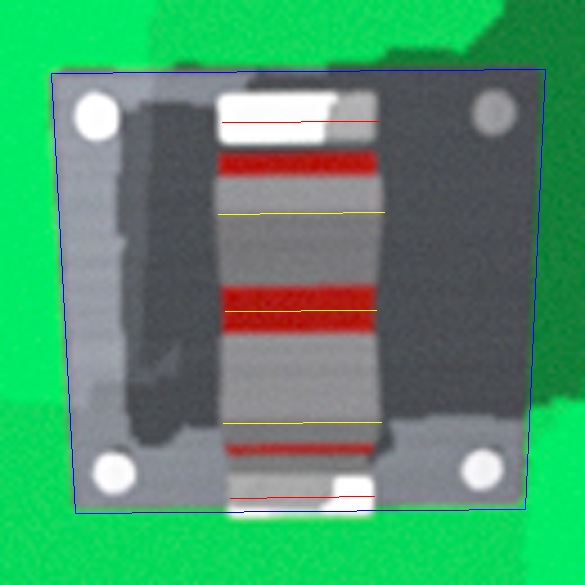

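```bash
python3 snap.py wrist w5; python3 - <<'E'
from m import *
s=arm.get_state(); print(np.round(s["eef_pos"],4),np.round(s["ee_rot"],4))
for n in("w4","w5"):
    im=cv2.imread(f"pics/{n}.png").astype(int); m=((im[:,:,2]>110)&(im[:,:,1]<70)).astype(np.uint8); m[190:]=0
    k,l,st,ce=cv2.connectedComponentsWithStats(m); j=1+np.argmax(st[1:,4]); print(n,st[j],ce[j].round(2),"groove mid",atz(L(n),ce[j],.036).round(4))
E
```

```text
10.75 [ 0.54   -0.2848  0.217 ]
[ 0.54   -0.2848  0.217 ] [ 3.1403e+00 -2.5000e-03 -3.0568e+00]
w4 [239 124  35  10 346] [255.8  128.47] groove mid [ 0.4895 -0.2859  0.036 ]
w5 [238 123  35  11 345] [254.95 127.83] groove mid [ 0.4892 -0.2859  0.036 ]
```

{"method": "arm_command", "body": {
  "motion": [
    [[17,1.2,0],[0,0,-0.2],0.3],
    [[17,1.2,0],[0,0,0],0.3],
    [[16,1.2,0],[0,0,0],0.3],
    [[0,0,30],[0,0,0],0.3],
    [[0,0,30],[0,0,0],0.3],
    [[0,0,25],[0,0,0],0.3],
    [[0,0,20],[0,0,0],0.3],
    [[0,0,20],[0,0,0],0.3],
    [[0,0,10],[0,0,0],0.3],
    [[0,0,8],[0,0,0],0.3],
    [[0,0,0],[0,0,0],0.3],
    [[0,0,0],[0,0,0],0.3],
    [[0,0,0],[0,0,0],0.3]
  ]
}}

```text
t: 11.83
eef_pos: [0.4916, -0.2861, 0.0767]
ee_rot: [-3.141, 0.002, -3.052]
force: [0.9, -0.2, -2.2]
width: 0.0595
```

{"method": "arm_command", "body": {
  "motion": [
    [[1.8,0,3],[0,0,0],0.3],
    [[0,0,3],[0,0,0],0.3],
    [[0,0,2],[0,0,0],0.3],
    [[0,0,0],[0,0,0],0.3],
    [[0,0,0],[0,0,0],0.3]
  ]
}}

```text
t: 12.25
eef_pos: [0.4889, -0.2863, 0.0675]
ee_rot: [3.142, -0.0, -3.053]
force: [0.1, -0.3, -2.2]
width: 0.0596
```

Still free. I'll step down to contact.

{"method": "arm_command", "body": {
  "motion": [
    [[0,0,1],[0,0,0],0.3],
    [[0,0,0.5],[0,0,0],0.3],
    [[0,0,0],[0,0,0],0.3],
    [[0,0,0],[0,0,0],0.3]
  ]
}}

```text
t: 12.58
eef_pos: [0.4894, -0.2864, 0.0664]
ee_rot: [-3.141, 0.001, -3.052]
force: [0.1, -0.4, 0.6]
width: 0.0599
```

{"method": "arm_command", "body": {
  "motion": [
    [[0,0,0],[0,0,0],0.8],
    [[0,0,0],[0,0,0],0.8],
    [[0,0,0],[0,0,0],0.8],
    [[0,0,0],[0,0,0],0.8],
    [[0,0,0],[0,0,0],0.8],
    [[0,0,0],[0,0,0],0.8]
  ]
}}

```text
t: 13.08
eef_pos: [0.4889, -0.2862, 0.066]
ee_rot: [3.142, -0.0, -3.053]
force: [0.0, 0.4, 0.2]
width: 0.07
```

```bash
python3 snap.py side s3; python3 snap.py wrist w6; python3 -c "
import cv2,numpy as np
a=cv2.imread('pics/w6.png')[80:384,106:406];b=cv2.resize(cv2.imread('pics/s3.png')[250:370,190:310],None,fx=3.8,fy=3.8,interpolation=cv2.INTER_CUBIC)
o=np.zeros((456,760,3),np.uint8);o[:304,:300]=a;o[:456,304:760]=b;cv2.imwrite('pics/c9.png',o)"
```

```text
13.1333 [ 0.4889 -0.2862  0.066 ]
13.1833 [ 0.489  -0.2862  0.066 ]
```

View pics/c9.png

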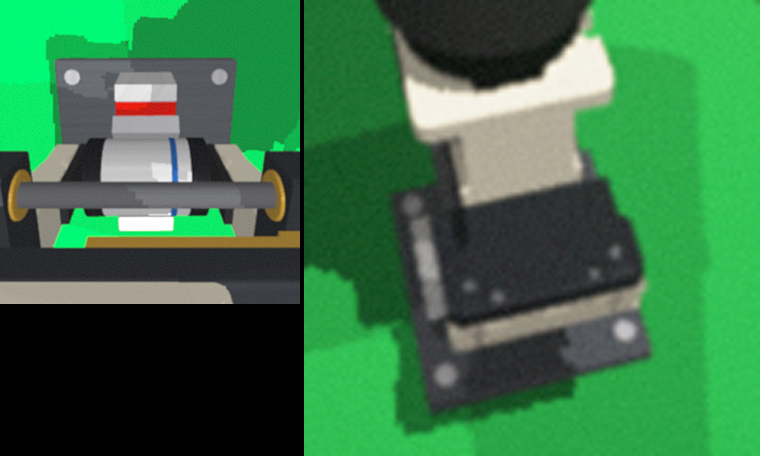

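The lens lies in the V, seemingly centred (V centre about column 146 of the crop, lens the same). I'll check that numerically.

```bash
python3 - <<'E'
from m import *
im=cv2.imread("pics/w6.png").astype(int); w=L("w6"); s=arm.get_state(); a=s["ee_rot"][2]; ty=np.array([np.sin(a),-np.cos(a)]); p=np.array(s["eef_pos"][:2])
m=((im[:,:,2]>110)&(im[:,:,1]<70)).astype(np.uint8); m[200:]=0
k,l,st,ce=cv2.connectedComponentsWithStats(m); j=1+np.argmax(st[1:,4]); print(st[j],ce[j],"carriage mid tool y mm",(atz(w,ce[j],.045)[:2]-p)@ty*1e3)
for r in (226,232,240): print(r,im[r,165:345].max(1)[::2].tolist())
E
```

```text
[221 182  62  13 735] [251.56734694 188.4       ] carriage mid tool y mm 0.4321898050046245
226 [168, 173, 170, 168, 174, 171, 173, 170, 173, 148, 61, 39, 37, 36, 38, 36, 31, 23, 34, 33, 28, 30, 106, 165, 161, 161, 161, 163, 163, 160, 160, 164, 162, 162, 165, 164, 164, 163, 162, 163, 161, 164, 164, 163, 162, 164, 160, 163, 160, 159, 160, 164, 160, 159, 161, 153, 131, 131, 138, 160, 162, 161, 158, 161, 162, 73, 32, 35, 37, 36, 39, 30, 28, 31, 28, 35, 35, 47, 133, 170, 168, 173, 170, 173, 173, 169, 167, 172, 171, 161]
232 [168, 168, 168, 169, 169, 168, 167, 166, 113, 37, 37, 43, 35, 36, 27, 31, 32, 30, 27, 31, 31, 52, 164, 172, 167, 168, 172, 169, 168, 168, 169, 169, 168, 171, 170, 174, 170, 170, 174, 168, 169, 170, 169, 170, 169, 170, 172, 170, 169, 174, 171, 172, 172, 167, 173, 169, 144, 140, 143, 166, 173, 170, 175, 169, 173, 141, 23, 35, 31, 35, 36, 34, 33, 30, 38, 34, 35, 36, 36, 93, 157, 170, 171, 169, 168, 171, 167, 171, 171, 171]
240 [170, 176, 174, 170, 165, 155, 107, 33, 37, 36, 31, 34, 34, 35, 36, 39, 34, 35, 34, 38, 29, 118, 181, 181, 182, 180, 180, 183, 183, 178, 181, 178, 182, 178, 184, 182, 185, 184, 181, 182, 182, 184, 186, 179, 180, 184, 179, 181, 181, 181, 182, 180, 185, 180, 178, 181, 160, 151, 147, 164, 183, 181, 184, 181, 183, 182, 72, 40, 45, 32, 34, 36, 40, 36, 38, 33, 37, 36, 34, 44, 33, 94, 158, 162, 170, 176, 175, 169, 167, 170]
```

Lens centre column 252 against carriage 251.6, so it's centred within about 0.3 mm. Regripping.

{"method": "arm_command", "body": {
  "motion": [
    [[0,0,0],[0,0,0],0.7],
    [[0,0,0],[0,0,0],0.6],
    [[0,0,0],[0,0,0],0.4],
    [[0,0,0],[0,0,0],0.3],
    [[0,0,0],[0,0,0],0.3],
    [[0,0,0],[0,0,0],0.3]
  ],
  "newtons": 45
}}

```text
t: 13.68
eef_pos: [0.4889, -0.2862, 0.066]
ee_rot: [3.142, -0.0, -3.053]
force: [-0.2, -0.9, -1.2]
width: 0.0598
```

{"method": "arm_command", "body": {
  "motion": [
    [[0,0,1],[0,0,0],0.3],
    [[0,0,1],[0,0,0],0.3],
    [[0,0,1],[0,0,0],0.3],
    [[0,0,0],[0,0,0],0.3],
    [[0,0,0],[0,0,0],0.3]
  ]
}}

```text
t: 14.1
eef_pos: [0.489, -0.2862, 0.0633]
ee_rot: [-3.141, 0.0, -3.052]
force: [-0.9, 1.9, 4.8]
width: 0.0596
```

{"method": "arm_command", "body": {
  "motion": [
    [[0,0,1],[0,0,0],0.3],
    [[0,0,1],[0,0,0],0.3],
    [[0,0,1.3],[0,0,0],0.3],
    [[0,0,0],[0,0,0],0.3],
    [[0,0,0],[0,0,0],0.3],
    [[0,0,0],[0,0,0],0.3]
  ]
}}

```text
t: 14.6
eef_pos: [0.489, -0.2862, 0.0603]
ee_rot: [-3.141, 0.0, -3.052]
force: [-3.1, 2.4, 9.2]
width: 0.0599
```

```bash
python3 - <<'E'
from h import *
F=[]
for k in range(16): arm.grab_frame("side"); s=arm.get_state(); F.append(np.r_[s["force"],s["eef_pos"],s["width"]])
print(np.mean(F,0).round(4),np.std(F,0).round(4))
E
```

```text
[-2.836   2.0962  8.7691  0.489  -0.2862  0.0603  0.0598] [3.208e-01 3.310e-01 3.864e-01 0.000e+00 0.000e+00 0.000e+00 2.000e-04]
```

Force is 8.8 N at about 5.7 mm sunk, with a small sideways bias of −2.8 N. Both faces bear; I'll relieve the bias slightly.

{"method": "arm_command", "body": {
  "motion": [
    [[0.2,0.15,0.2],[0,0,0],0.3],
    [[0,0,0],[0,0,0],0.3],
    [[0,0,0],[0,0,0],0.3],
    [[0,0,0],[0,0,0],0.3]
  ]
}}

```text
t: 15.73
eef_pos: [0.489, -0.2862, 0.0603]
ee_rot: [-3.141, 0.001, -3.052]
force: [-2.8, 1.3, 8.5]
width: 0.0593
```

```bash
python3 - <<'E'
from h import *
F=[]
for k in range(12): arm.grab_frame("side"); s=arm.get_state(); F.append(np.r_[s["force"],s["eef_pos"],s["width"]])
print(np.mean(F,0).round(4))
E
python3 snap.py side s4; python3 snap.py wrist w7; python3 -c "
import cv2,numpy as np
a=cv2.imread('pics/w7.png')[80:384,106:406];b=cv2.resize(cv2.imread('pics/s4.png')[120:370,140:370],None,fx=2,fy=2)
o=np.zeros((500,770,3),np.uint8);o[:304,:300]=a;o[:500,304:764]=b;cv2.imwrite('pics/c10.png',o)"
```

```text
[-2.4955  1.4095  8.7836  0.489  -0.2862  0.0603  0.0597]
16.3833 [ 0.489  -0.2862  0.0603]
16.4333 [ 0.489  -0.2862  0.0603]
```

View pics/c10.png

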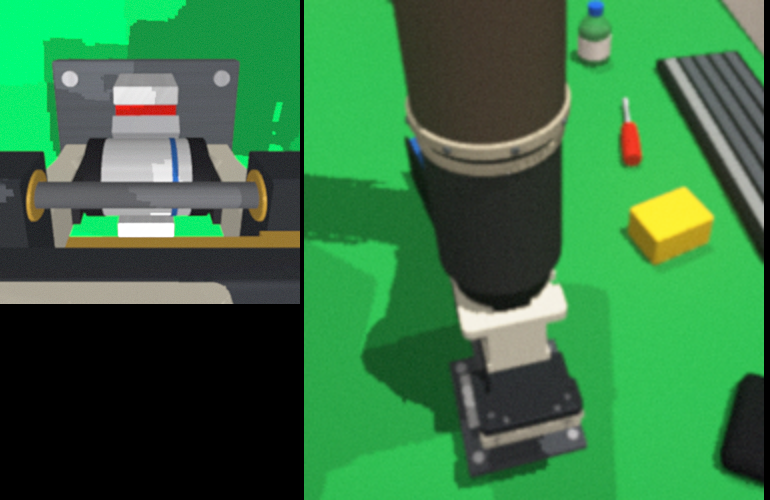

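Wrist view: the lens lies across the V, still centred. The red carriage strip is narrower than before, so the carriage has sunk. The bystanders in view stand where they were. Handing in.

```bash
python3 -c "
from h import *
print(arm.job_done())"
```

```text
the job is handed in; nothing more can be done
None
```

I shut the flap, moved the lens barrel into the V-block and pressed it down about half its travel. I handed the job in at about 16.5 s with the barrel still gripped at 45 N and pressed.

- **Flap:** It was pushed down until it met a hard stop, with the fingertips at 64 mm height and up to 28 N of resistance. A picture taken afterwards showed it level and flush behind the rim. In the last side view the arm mostly hides it.
- **Barrel:** I let it go briefly in the V so it could settle, then gripped it again. It was centred lengthwise to about 0.3 mm at that point.
- **Press:** The tool went down 5.7 mm from the seated height. The push settled at 8.8 N, against the roughly 9 N expected at 6 mm.
- **Uneven load on the V:** A sideways force of about 2.5 N (and 1.4 N along the groove) remained. I estimate both faces bear but unequally, roughly 4 N against 6.6 N. A 0.2 mm correction did not noticeably change this.
- **Not checked at the end:** The jar and the brass mount were hidden by the arm in the last picture. The arm's path stayed clear of both.

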